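# Take the run-out reel off an arbor of unknown thread hand

## Robot

A 6-joint arm with a two-finger parallel gripper is mounted at the origin on a cart in front of the work surface, level with it; the furniture and walls round the work are solid. World frame = base frame: x ahead of the robot, y to its left, z up, the work surface at z = 0. Lengths are in mm, angles in rad, forces in N, time in s.
With the tool pointing down it reaches from about 325 to 775 mm from the base axis. Payload 5.5 kg.
Tool frame: the origin (TCP) lies midway between the tips of the shut fingers; the grasp point (between the pads) lies 19 mm behind it; z points along the fingers, y is the line along which they close (so a half turn about z gives the same grasp; the last joint's range is limited). The gripper opens to 85 mm and grips with 20 to 120 N. Pads are 22 mm wide; open, the fingers measure 114 mm over their backs; the gripper's body (76 mm by 85 mm) begins 54 mm behind the grasp point. The pads swing forward as they close: fully open they stand 13 mm farther back than shut.
Start: joints at [1.065, 0.091, 1.231, -0, 1.82, -0.057], TCP at [260.337, 540.593, 231.275] pointing down, gripper open.
Joint ranges: [-2.87, 2.87], [-0.86, 2.18], [0.17, 2.46], [-1.51, 4.65], [0.06, 2.69], [-2.65, 2.65]. Speed limits (rad/s): [2.57, 2.57, 3.01, 3.14, 3.14, 3.14].

## Interface

Orientations are given as a unit quaternion [w, x, y, z].
In Python, from station import sense, read_camera, camera_info, job_done, silhouettes, place_of gives the robot as it stands.
- The arm moves only by the tool servo_tool, never from a script. Its argument "deltas" is a list of rows, each an object of numbers: "claw": the opening, from 0 (shut) to 1 (fully open); "x", "y", "z": the shift along the tool's x, y, z in cm; "ax", "ay", "az": the turn, a rotation vector about the tool's x, y, z in rad. A call has 1 to 10 rows; each row shifts and turns the commanded pose from where the row before left it, along the tool's axes as they then stand; what a row does not reach is not made up. A row lasts 1/12 s, in which the tool goes at most 41.7 mm and 7.16 degrees, less where a joint would pass 70% of its speed; a pose out of reach is approached as far as the arm can. A call is refused whole if a number of a shift passes 4.17 or a number of a turn 0.125, either way. A call with a gripper value outside its range is refused whole. The fingers move at their own pace and stop on an object; the grip force is fixed at half the most. Time passes only in rows, so rows that do not move let the fingers close. It gives the time, the measured TCP pose, the force, the opening and the grip force at its end, in the units of the state.
- sense(): the state, without advancing time (a new reading comes with each control period).
- read_camera(name): name is "side" or "top" or "wrist"; returns the picture (400x640x3 uint8, blue, green, red); there is no depth.
- camera_info(name): a dict with "vfov" (degrees; the focal length in pixels is half the picture's height over the tangent of half this angle, whatever the lens; pixels are square), "cx", "cy" (the principal point, pixels), "cam_to_world" (4x4, takes a point from camera to world coordinates); the wrist camera has in their place "T_tool_cam" (4x4, takes a point from camera to tool coordinates, whose origin is the TCP and whose axes are the flange's). Camera axes: x right, y down, z forward; pixel columns grow to the right and rows downward; lengths in mm; the calibration is good to about 2 mm. A picture is of the moment at which its call begins: read the wrist's pose just before it. camera_info takes no time and is no camera call.
- job_done(): hands the job in; it is judged then, once.
Trained networks look in the newest picture that a camera, given by its name, has taken for a name from the list of things; names that differ only in an ending like _2 or _b are one class to them, and where a whole thing is asked for, a point or a joint stands for the part that bears it (a point fixed in the world has none). Each returns a list of dicts, best first, with "conf" (0 to 1); they miss things now and then, are a little off and sometimes report something else, mostly with a low value. They report only what shows in the picture. A call takes as long as a camera call. They do not tell look-alikes from the thing itself.
- silhouettes(camera, query): "mask" (400x640 bool, what is visible of it) and "point" ([column, row] in pixels, amid what is visible of it).
- place_of(camera, query): "point" ([column, row] in pixels: a listed point, or the origin of a listed thing).
The state is a dict: "time": time; "q": joint angles; "joint_velocities": joint speeds; "joint_efforts": joint torques, N m; "ee_pos": TCP position; "ee_rot": TCP orientation; "force": force on the tool from outside, world axes, zero at the start; "torque": the same for the moment, N m; "opening": opening from 0.0 (shut) to 1.0 (fully open); "grasp_force": force on a finger pad.
Only numpy, scipy, OpenCV 4.12 (cv2) and the standard library are available. Lean on these libraries where they do the work, as an engineer would, in place of code of your own. Each camera call takes 0.05 s, during which the arm holds its last target. There are 200 camera calls.

## Task

The bare reel on the reel stand has run out: take it off its arbor and lay it flat in the grey bin. Each reel is clamped by a captive knurled nut over a slotted washer; one of the two arbors has a left-hand thread and nothing shows which, so feel which way that nut gives, back it off, draw its slotted washer out from under it up the slope, put the washer down in the steel dish and lift the reel off over the nut. Leave the wound reel clamped under its washer and everything else on the bench where it stands.

Things in the scene. Friction and masses are not known exactly. Their poses are not given: they have to be found in the camera images.
- left_arbor (a point): left arbor: where its axis meets the sloping face (arbors 125 mm apart in y); z along the arbor (30 degrees from vertical, leaning to the stand's front), x up the slope. Along z from here: fixed centring boss 33 mm across to 4 mm, reel to 28, slotted washer to 33, nut 33.5 to 53.5 when tight, stud (10 mm across) to 65. Thread, hidden in the nut: one arbor right-hand, one left-hand; which changes
- right_arbor (a point): right arbor: where its axis meets the sloping face (arbors 125 mm apart in y); z along the arbor (30 degrees from vertical, leaning to the stand's front), x up the slope. Along z from here: fixed centring boss 33 mm across to 4 mm, reel to 28, slotted washer to 33, nut 33.5 to 53.5 when tight, stud (10 mm across) to 65. Thread, hidden in the nut: one arbor right-hand, one left-hand; which changes
- left_nut (a point): centre of the left arbor's nut when tight (fixed point, does not follow the nut); axes as the arbor's. Round knurled brass nut, 28 mm across, 20 high, starts tight: one way it will not turn (fingers bind, then slip), the other way it turns with 0.08 N m, climbs 1.9 mm per rad, and stops after 4.2 rad (8 mm). Stays on its stud and where it is left
- right_nut (a point): centre of the right arbor's nut when tight (fixed point, does not follow the nut); axes as the arbor's. Round knurled brass nut, 28 mm across, 20 high, starts tight: one way it will not turn (fingers bind, then slip), the other way it turns with 0.08 N m, climbs 1.9 mm per rad, and stops after 4.2 rad (8 mm). Stays on its stud and where it is left
- empty_reel_mid (a point): centre of the bare black plastic reel (thin core, no wire), on either arbor: 60 mm across its flanges, 28 mm high, bore 36 mm, which passes over the 28 mm nut; z along its bore. It stands on the sloping face over the boss, so lift it 70 mm along the arbor to clear the stud; grasp it across both flanges. 35 to 70 g
- full_reel_mid (a point): centre of the reel wound with copper wire, on the other arbor; same size, 0.25 kg. Not to be shifted
- washer_1_mid (a point): centre of the left arbor's steel slotted washer: 46 mm (x) by 42 mm across flat sides (y: grasp so), 5 thick; axes as the arbor's. 12 mm slot from the middle, open to -x; the stud is in its closed end. A step below it, 2.5 mm high, 33 across, sits in the reel's bore: back the nut off 2 rad or more, raise the washer 3 to 4 mm along z, then draw it 40 mm or more in +x. 40 to 65 g
- washer_2_mid (a point): centre of the right arbor's steel slotted washer: 46 mm (x) by 42 mm across flat sides (y: grasp so), 5 thick; axes as the arbor's. 12 mm slot from the middle, open to -x; the stud is in its closed end. A step below it, 2.5 mm high, 33 across, sits in the reel's bore: back the nut off 2 rad or more, raise the washer 3 to 4 mm along z, then draw it 40 mm or more in +x. 40 to 65 g
- bin_floor (a point): middle of the inner floor (6 mm above the bench, black rubber liner) of the open grey plastic bin; inside 144 mm in x, 134 mm in y, walls 3 mm thick with a rim lip, top 47 mm above the bench; fixed; z up
- dish_floor (a point): middle of the inner floor (5 mm above the bench) of the round steel dish, 103 mm across the rim, floor about 78 mm across, 23 mm high; fixed; z up
- glue_can_mid (a point): centre of the glue can, a bystander 57 mm across and 161 mm tall, upright
- pill_bottle_mid (a point): centre of the brown glass pill bottle, a bystander 41 mm across and 84 mm tall, upright
- vial_mid (a point): centre of the corked vial, a bystander 24 mm across and 62 mm tall, upright
- brush_mid (a point): middle of the flux brush, a bystander 144 mm long in its y, 9 mm thick, lying down
Mind the look-alikes: they are no part of the job. What is shaped like the part that bears empty_reel_mid but blue is not meant.

How it is judged:
By the outcome, as a careful person would: the job done as asked, in the order asked, and still so for the second after the job is handed in, with the robot touching nothing.
It also fails if it takes over 72 s, if anything falls off the work surface, if the arm or the gripper's body presses on something with over 40 N, if the wrist force passes 120 N, or if a joint passes its speed limit or range.

## Working session

There is one attempt and no reset: what is moved stays moved. The work goes in short steps, Python scripts to look and compute and a tool call to move; the robot and the scene stay as the last step left them, time stands still between calls to the robot, and variables do not carry over. Pictures are saved under pics/ and viewed, at most 10 in all, crops included, and the job is handed in when it is done.

Besides the shell and the picture viewer there is one more tool, called after "Call:" by a JSON object that holds its "name" and its "arguments". servo_tool: Moves the arm, as the interface text tells. Its arguments: {"type":"object","properties":{"deltas":{"type":"array","items":{"type":"object","properties":{"claw":{"type":"number"},"x":{"type":"number"},"y":{"type":"number"},"z":{"type":"number"},"ax":{"type":"number"},"ay":{"type":"number"},"az":{"type":"number"}}}}},"required":["deltas"]}

```bash
ls; mkdir -p pics
python3 - <<'E'
from station import *
import cv2,numpy as np
np.set_printoptions(precision=3,suppress=True)
a=[]
for c in ("side","top"):
    im=read_camera(c); cv2.imwrite(f"pics/{c}0.png",im)
    i=camera_info(c); print(c,i)
    for q in ["left_arbor","right_arbor","left_nut","right_nut","empty_reel_mid","full_reel_mid","washer_1_mid","bin_floor","dish_floor","glue_can_mid","pill_bottle_mid","vial_mid","brush_mid"]:
        print(q,[(np.round(d["point"],1).tolist(),round(d["conf"],2)) for d in place_of(c,q)][:4])
print(sense()); print(camera_info("wrist"))
E
```

```text
pics
side {'vfov': 54.837320564158695, 'cx': 320.8928278879562, 'cy': 207.42230122522676, 'cam_to_world': array([[   0.824,   -0.382,    0.418,  141.556],
       [  -0.566,   -0.531,    0.631, -591.851],
       [  -0.019,   -0.756,   -0.654,  716.736],
       [   0.   ,    0.   ,    0.   ,    1.   ]])}
left_arbor [([352.6, 209.7], 0.82)]
right_arbor [([377.3, 240.7], 0.71), ([372.0, 233.0], 0.46)]
left_nut [([348.0, 201.2], 0.85)]
right_nut []
empty_reel_mid [([372.9, 237.5], 0.63), ([233.5, 211.3], 0.6), ([350.3, 200.6], 0.42)]
full_reel_mid [([352.1, 205.0], 0.62)]
washer_1_mid [([350.4, 199.4], 0.6)]
bin_floor [([373.3, 343.7], 0.59)]
dish_floor [([247.7, 181.3], 0.88)]
glue_can_mid [([374.8, 240.2], 0.66), ([285.3, 193.5], 0.59)]
pill_bottle_mid [([322.5, 258.3], 0.62), ([349.5, 196.8], 0.21)]
vial_mid [([286.4, 250.8], 0.49)]
brush_mid [([285.4, 280.0], 0.58)]
top {'vfov': 42.66332363102196, 'cx': 321.23113710545897, 'cy': 198.72372429661954, 'cam_to_world': array([[  -0.028,   -0.989,    0.147,  315.511],
       [  -1.   ,    0.026,   -0.016,   31.182],
       [   0.012,   -0.1
[... 660 characters left out ...]
 ,  1.82 , -0.057]), 'joint_velocities': array([ 0.   , -0.   , -0.   , -0.   ,  0.001,  0.   ]), 'joint_efforts': array([  0.   , -45.846, -41.809,  -0.   ,   0.001,  -0.   ]), 'ee_pos': array([260.326, 540.603, 231.267]), 'ee_rot': array([-0.   ,  0.223,  0.975, -0.   ]), 'force': array([ 0.111, -0.039,  0.001]), 'torque': array([ 0.035, -0.014, -0.027]), 'grasp_force': 0.0, 'opening': 0.998461613393075}
{'vfov': 71.69137724935831, 'cx': 320.5700839268347, 'cy': 196.77537847876562, 'T_tool_cam': array([[  -0.   ,   -0.964,   -0.266,   66.946],
       [   1.   ,   -0.   ,   -0.   ,   -0.655],
       [   0.   ,   -0.266,    0.964, -142.936],
       [   0.   ,    0.   ,    0.   ,    1.   ]])}
```

View pictures.

Run:
```python
import cv2
a=cv2.imread("pics/side0.png")[120:400,180:480];b=cv2.imread("pics/top0.png")[120:290,180:460]
cv2.imwrite("pics/a.png",cv2.resize(a,None,fx=2.14,fy=2.14,interpolation=2));cv2.imwrite("pics/b.png",cv2.resize(b,None,fx=2.85,fy=2.85,interpolation=2))
```

```text
(no output)
```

View pics/a.png

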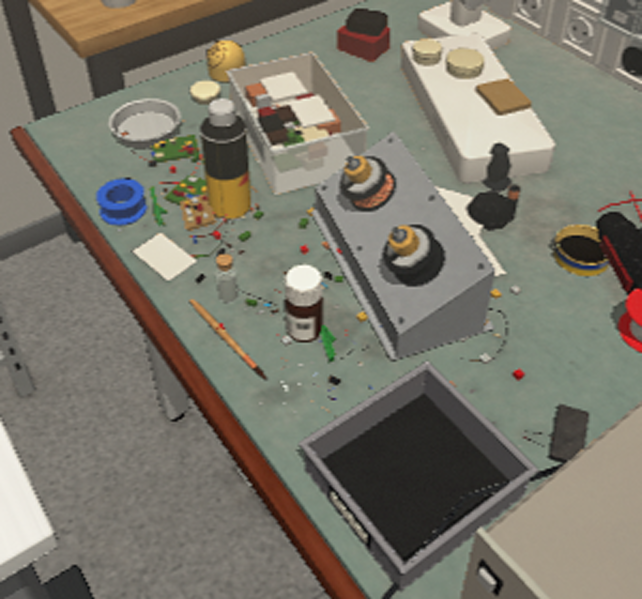

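View pics/b.png

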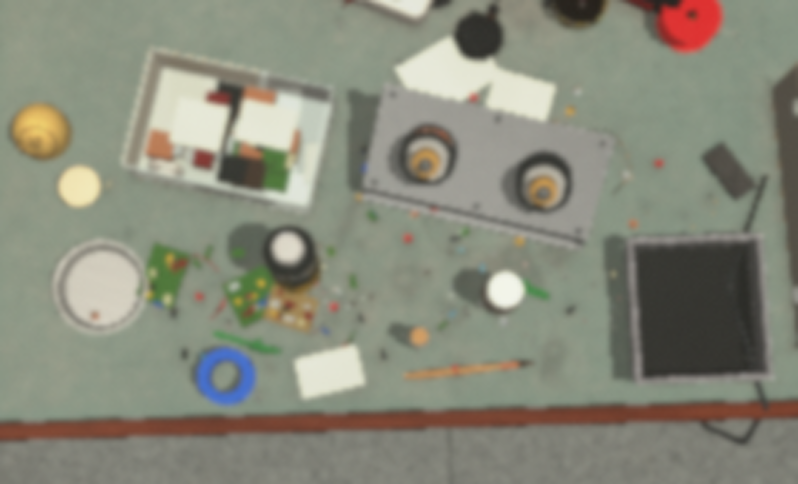

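The side crop (2.14x, offset 180,120) shows the bare black reel on the right arbor at about (413,250), the copper reel on the left at (366,183), the empty grey bin at bottom and the dish at (145,120). The top crop agrees: the blue look-alike is at (225,376) and the stand is yawed about 13°.

```bash
cat > h.py <<'E'
import numpy as np
from scipy.spatial.transform import Rotation as R
from scipy.optimize import least_squares
from station import *
np.set_printoptions(precision=2,suppress=True)
def cam(c):
    i=camera_info(c)
    T=i["cam_to_world"] if c!="wrist" else tool()@i["T_tool_cam"]
    return T,200/np.tan(np.radians(i["vfov"]/2)),i["cx"],i["cy"]
def tool():
    s=sense();T=np.eye(4);w,x,y,z=s["ee_rot"];T[:3,:3]=R.from_quat([x,y,z,w]).as_matrix();T[:3,3]=s["ee_pos"];return T
def proj(C,p):
    T,f,cx,cy=C;q=T[:3,:3].T@(np.asarray(p)-T[:3,3]);return np.array([cx+f*q[0]/q[2],cy+f*q[1]/q[2]])
def plane(C,uv,z):
    T,f,cx,cy=C;d=T[:3,:3]@np.array([(uv[0]-cx)/f,(uv[1]-cy)/f,1]);return T[:3,3]+d*(z-T[2,3])/d[2]
def axes(yaw):
    return (R.from_euler("z",yaw)*R.from_euler("y",-np.pi/6)).as_matrix()  # x up slope, z toward front
def move(Tgt):
    """tool-frame shift (cm) and rotvec to reach target"""
    D=np.linalg.inv(tool())@Tgt;return D[:3,3]/10,R.from_matrix(D[:3,:3]).as_rotvec()
E
python3 - <<'E'
from h import *
S=cam("side");T=cam("top")
print(axes(0)@[1,0,0],axes(0)@[0,0,1])
obs=[(S,-1,0,(352.6,209.7)),(S,1,0,(377.3,240.7)),(S,-1,43.5,(348,201.2)),(S,1,14,(372.9,237.5)),(S,-1,14,(352.1,205)),(S,-1,30.5,(350.4,199.4)),
(T,1,0,(368.8,181)),(T,1,43.5,(371.4,182.2)),(T,1,14,(369.3,184.4)),(T,-1,14,(329.4,172.5)),(T,-1,30.5,(327.8,175))]
def res(p,k=None):
    A=axes(p[3]);return np.concatenate([proj(C,p[:3]+A@[0,-62.5*s,h])-uv for C,s,h,uv in obs])
r=least_squares(res,[500,0,60,-.2],loss="soft_l1");print(r.x,res(r.x).reshape(-1,2))
for s in(-1,1):print(r.x[:3]+axes(r.x[3])@[0,-62.5*s,0])
for n,c,uv,z in[("bin",T,(423.1,230.3),6),("bin",S,(373.3,343.7),6),("dish",T,(216.7,223.4),5),("dish",S,(247.7,181.3),5),("glue",T,(282.7,213.2),80),("pill",T,(358.8,222.8),42),("vial",T,(326.7,237),31)]:print(n,plane(c,uv,z))
E
```

```text
[0.87 0.   0.5 ] [-0.5   0.    0.87]
[609.25 -80.8   69.47  -0.25] [[ 2.39 -1.64]
 [-0.41  0.16]
 [-0.47 -2.52]
 [ 1.64  0.46]
 [ 0.54  0.1 ]
 [-0.59  2.14]
 [ 0.48  0.02]
 [-2.3   3.55]
 [-0.08 -1.88]
 [-0.63  0.96]
 [ 0.49  0.16]]
[624.74 -20.25  69.47]
[ 593.76 -141.35   69.47]
bin [ 444.49 -310.23    6.  ]
bin [ 445.4  -310.01    6.  ]
dish [483.76 333.24   5.  ]
dish [483.12 328.42   5.  ]
glue [501.07 122.63  80.  ]
pill [ 469.91 -106.9    42.  ]
vial [430.03  -7.77  31.  ]
```

```bash
cat >> h.py <<'E'
from scipy.linalg import logm
P=np.array([593.8,-141.4,69.5]);YAW=-0.25
def arb(z,x=0,y=0,az=0):
    T=np.eye(4);A=axes(YAW);T[:3,:3]=A@np.diag([-1,1,-1])@R.from_euler("z",az).as_matrix();T[:3,3]=P+A@[x,y,z];return T
def rows(Tgt,name=""):
    L=np.real(logm(np.linalg.inv(tool())@Tgt));v=L[:3,3]/10;w=np.array([L[2,1],L[0,2],L[1,0]])
    n=int(np.ceil(max(np.linalg.norm(v)/4.1,np.linalg.norm(w)/.122,1)));print(name,"n",n,"v",np.round(v/n,3),"w",np.round(w/n,4));return n
E
python3 -c "
from h import *
rows(arb(110))"
```

```text
n 18 v [-2.58 -2.97  1.05] w [-0.   -0.03 -0.01]
```

Call:
{"name": "servo_tool", "arguments": {"deltas": [{"x":-2.58,"y":-2.97,"z":1.05,"ay":-0.03,"az":-0.01,"claw":1},{"x":-2.58,"y":-2.97,"z":1.05,"ay":-0.03,"az":-0.01,"claw":1},{"x":-2.58,"y":-2.97,"z":1.05,"ay":-0.03,"az":-0.01,"claw":1},{"x":-2.58,"y":-2.97,"z":1.05,"ay":-0.03,"az":-0.01,"claw":1},{"x":-2.58,"y":-2.97,"z":1.05,"ay":-0.03,"az":-0.01,"claw":1},{"x":-2.58,"y":-2.97,"z":1.05,"ay":-0.03,"az":-0.01,"claw":1},{"x":-2.58,"y":-2.97,"z":1.05,"ay":-0.03,"az":-0.01,"claw":1},{"x":-2.58,"y":-2.97,"z":1.05,"ay":-0.03,"az":-0.01,"claw":1},{"x":-2.58,"y":-2.97,"z":1.05,"ay":-0.03,"az":-0.01,"claw":1},{"x":-2.58,"y":-2.97,"z":1.05,"ay":-0.03,"az":-0.01,"claw":1}]}}

```text
$.deltas[0]: bad value
```

```bash
python3 -c "
from h import *
s=sense();print(s['ee_pos'],s['q'])
rows(arb(110))"
```

```text
[260.33 540.6  231.27] [ 1.07  0.09  1.23  0.    1.82 -0.06]
 n 18 v [-2.58 -2.97  1.05] w [-0.   -0.03 -0.01]
```

Call:
{"name": "servo_tool", "arguments": {"deltas": [{"x":-2.58,"y":-2.97,"z":1.05,"ax":0,"ay":-0.03,"az":-0.01,"claw":1}]}}

```text
time: 1.48
ee_pos: [270.2, 506.1, 219.8]
ee_rot: [0.014, 0.216, 0.976, -0.003]
force: [0.9, -0.0, 0.3]
opening: 1.0
grasp_force: 0.0
```

Call:
{"name": "servo_tool", "arguments": {"deltas": [{"x":-2.58,"y":-2.97,"z":1.05,"ax":0,"ay":-0.03,"az":-0.01,"claw":1},{"x":-2.58,"y":-2.97,"z":1.05,"ax":0,"ay":-0.03,"az":-0.01,"claw":1},{"x":-2.58,"y":-2.97,"z":1.05,"ax":0,"ay":-0.03,"az":-0.01,"claw":1},{"x":-2.58,"y":-2.97,"z":1.05,"ax":0,"ay":-0.03,"az":-0.01,"claw":1},{"x":-2.58,"y":-2.97,"z":1.05,"ax":0,"ay":-0.03,"az":-0.01,"claw":1},{"x":-2.58,"y":-2.97,"z":1.05,"ax":0,"ay":-0.03,"az":-0.01,"claw":1},{"x":-2.58,"y":-2.97,"z":0.3,"ax":0,"ay":-0.03,"az":-0.01,"claw":1},{"x":-2.58,"y":-2.97,"z":0,"ax":0,"ay":-0.03,"az":-0.01,"claw":1}]}}

```text
time: 2.15
ee_pos: [371.2, 199.1, 182.6]
ee_rot: [0.131, 0.176, 0.975, -0.031]
force: [-0.1, 0.1, 0.3]
opening: 1.0
grasp_force: 0.0
```

```bash
python3 -c "
from h import *
s=sense();print(s['ee_pos'],s['q'])
rows(arb(110))"
```

```text
[371.21 199.12 182.61] [ 0.59 -0.55  1.89 -0.23  1.66 -0.66]
 n 10 v [-2.33 -2.61  1.18] w [-0.01 -0.03 -0.01]
```

Call:
{"name": "servo_tool", "arguments": {"deltas": [{"x":-2.33,"y":-2.61,"z":0.9,"ax":-0.005,"ay":-0.03,"az":-0.01,"claw":1},{"x":-2.33,"y":-2.61,"z":0.9,"ax":-0.005,"ay":-0.03,"az":-0.01,"claw":1},{"x":-2.33,"y":-2.61,"z":0.9,"ax":-0.005,"ay":-0.03,"az":-0.01,"claw":1},{"x":-2.33,"y":-2.61,"z":0.9,"ax":-0.005,"ay":-0.03,"az":-0.01,"claw":1},{"x":-2.33,"y":-2.61,"z":1.2,"ax":-0.005,"ay":-0.03,"az":-0.01,"claw":1},{"x":-2.33,"y":-2.61,"z":1.2,"ax":-0.005,"ay":-0.03,"az":-0.01,"claw":1},{"x":-2.33,"y":-2.61,"z":1.2,"ax":-0.005,"ay":-0.03,"az":-0.01,"claw":1},{"x":-2.33,"y":-2.61,"z":1.2,"ax":-0.005,"ay":-0.03,"az":-0.01,"claw":1},{"x":-2.33,"y":-2.61,"z":1.2,"ax":-0.005,"ay":-0.03,"az":-0.01,"claw":1},{"x":0,"y":0,"z":0,"ax":0,"ay":0,"az":0,"claw":1}]}}

```text
time: 2.98
ee_pos: [518.1, -99.2, 176.1]
ee_rot: [0.264, 0.127, 0.955, -0.039]
force: [-0.2, 0.4, -0.8]
opening: 0.999
grasp_force: 0.0
```

```bash
cat > look.py <<'E'
import sys,cv2
from h import *
s=sense();print(s['ee_pos'],s['q'],s['force'],s['torque'])
C=cam("wrist");im=read_camera("wrist");cv2.imwrite(f"pics/{sys.argv[1]}.png",im)
for q in ["right_arbor","right_nut","empty_reel_mid","washer_2_mid"]:
    print(q,[(np.round(d["point"],1).tolist(),round(d["conf"],2)) for d in place_of("wrist",q)][:4])
A=axes(YAW)
print("pred",[proj(C,P+A@[0,0,h]) for h in(0,43.5,14,30.5,65)])
np.save("C.npy",np.array([*C[0].ravel(),*C[1:]]))
E
python3 look.py w1; python3 -c "
from h import *
rows(arb(110))"
```

```text
[518.14 -99.18 176.12] [-0.24 -0.62  2.   -0.02  1.21 -1.55] [-0.17  0.41 -0.76] [0.06 0.2  0.03]
right_arbor []
right_nut [([306.4, 59.7], 0.34)]
empty_reel_mid [([290.1, 213.5], 0.34)]
washer_2_mid [([293.0, 213.5], 0.82)]
pred [array([302.17, 203.8 ]), array([298.34, 218.65]), array([301.07, 208.09]), array([299.62, 213.72]), array([295.94, 228.  ])]
 n 2 v [-1.02 -1.42  1.31] w [-0.    0.01 -0.  ]
```

View pics/w1.png

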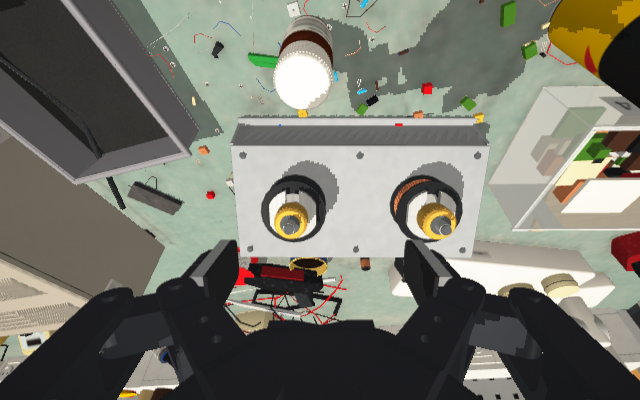

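Run:
```python
import cv2
a=cv2.imread("pics/w1.png")[140:262,225:495];cv2.imwrite("pics/w1c.png",cv2.resize(a,None,fx=2.95,fy=2.95,interpolation=2))
```

```text
(no output)
```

View pics/w1c.png

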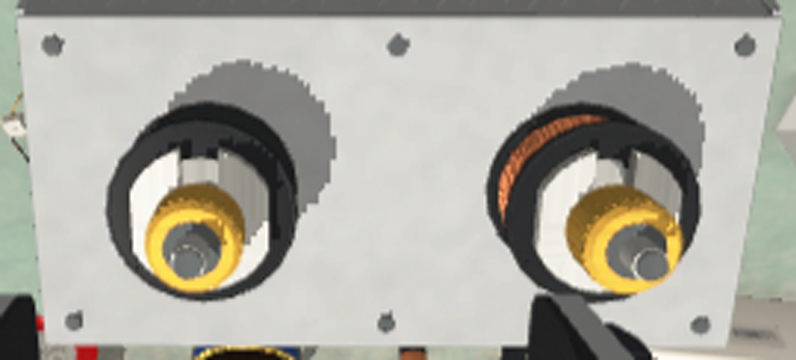

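Run:
```python
from h import *
v=np.load("C.npy");W=(v[:16].reshape(4,4),*v[16:]);S=cam("side");T=cam("top")
px=lambda a,b:(225+a/2.95,140+b/2.95)
obs=[(W,1,65,px(187,259)),(W,-1,65,px(652,265)),(W,1,28,px(202,209)),(W,-1,28,px(604,208))]
hol=[(0,-1,px(53,44)),(0,0,px(398,44)),(0,1,px(745,45)),(1,-1,px(74,320)),(1,0,px(386,322)),(1,1,px(702,324))]
old=[(S,1,0,(377.3,240.7)),(S,1,14,(372.9,237.5)),(S,-1,14,(352.1,205)),(T,1,0,(368.8,181)),(T,1,14,(369.3,184.4)),(T,-1,14,(329.4,172.5))]
def res(p):
    A=axes(p[3]);g=lambda O:[proj(C,p[:3]+A@[0,-62.5*s,h])-uv for C,s,h,uv in O]
    h=[proj(W,p[:3]+A@[p[4+i],j*p[6],0])-uv for i,j,uv in hol]
    return np.concatenate(g(obs)+h+[0.3*np.array(x) for x in g(old)])
r=least_squares(res,[609,-81,69,-.25,-40,40,110],loss="soft_l1");print(r.x);print(res(r.x).reshape(-1,2))
A=axes(r.x[3])
print("right",r.x[:3]+A@[0,-62.5,0])
```

```text
[602.46 -84.5   73.79  -0.26 -48.67  51.93 113.67]
[[ 0.43 -0.35]
 [ 0.65 -1.78]
 [ 0.14  1.06]
 [-0.28  1.85]
 [-0.32 -0.05]
 [-0.25  0.12]
 [ 0.04 -0.05]
 [-0.03  0.18]
 [ 0.07 -0.02]
 [-0.45 -0.22]
 [-0.52  0.33]
 [ 0.08  0.41]
 [-0.12  0.16]
 [ 0.57  0.64]
 [ 0.4   0.08]
 [ 0.22  0.79]]
right [ 586.32 -144.88   73.79]
```

```bash
sed -i 's/^P=.*/P=np.array([586.3,-144.9,73.8]);YAW=-0.26/' h.py; python3 -c "
from h import *
rows(arb(85,az=1.5))"
```

```text
n 13 v [-0.3  -0.1   0.34] w [0.   0.   0.12]
```

Call:
{"name": "servo_tool", "arguments": {"deltas": [{"x":-0.3,"y":-0.1,"z":0.34,"ax":0,"ay":0,"az":0.115,"claw":1},{"x":-0.3,"y":-0.1,"z":0.34,"ax":0,"ay":0,"az":0.115,"claw":1},{"x":-0.3,"y":-0.1,"z":0.34,"ax":0,"ay":0,"az":0.115,"claw":1},{"x":-0.3,"y":-0.1,"z":0.34,"ax":0,"ay":0,"az":0.115,"claw":1},{"x":-0.3,"y":-0.1,"z":0.34,"ax":0,"ay":0,"az":0.115,"claw":1},{"x":-0.3,"y":-0.1,"z":0.34,"ax":0,"ay":0,"az":0.115,"claw":1},{"x":-0.3,"y":-0.1,"z":0.34,"ax":0,"ay":0,"az":0.115,"claw":1},{"x":-0.3,"y":-0.1,"z":0.34,"ax":0,"ay":0,"az":0.115,"claw":1},{"x":-0.3,"y":-0.1,"z":0.34,"ax":0,"ay":0,"az":0.115,"claw":1},{"x":-0.3,"y":-0.1,"z":0.34,"ax":0,"ay":0,"az":0.115,"claw":1}]}}

```text
time: 4.07
ee_pos: [545.8, -122.2, 158.3]
ee_rot: [0.241, 0.625, 0.734, 0.113]
force: [-0.9, -0.5, -0.1]
opening: 1.003
grasp_force: 0.0
```

Call:
{"name": "servo_tool", "arguments": {"deltas": [{"x":-0.3,"y":-0.1,"z":0.34,"ax":0,"ay":0,"az":0.115,"claw":1},{"x":-0.3,"y":-0.1,"z":0.34,"ax":0,"ay":0,"az":0.115,"claw":1},{"x":-0.3,"y":-0.1,"z":0.34,"ax":0,"ay":0,"az":0.115,"claw":1},{"x":0,"y":0,"z":0,"ax":0,"ay":0,"az":0,"claw":1}]}}

```text
time: 4.4
ee_pos: [547.9, -133.0, 148.7]
ee_rot: [0.218, 0.741, 0.616, 0.152]
force: [-0.5, 0.3, 0.8]
opening: 0.998
grasp_force: 0.0
```

```bash
sed -i 's/precision=2/precision=3/' h.py; python3 -c "
from h import *
print(sense()['q']);rows(arb(85,az=1.5));rows(arb(36,az=1.5))"; python3 look.py w2
```

```text
[-0.312 -0.496  1.972  0.025  1.128 -0.133]
 n 1 v [-0.142 -0.279 -0.012] w [0.014 0.005 0.006]
 n 2 v [-0.065 -0.157  2.444] w [0.007 0.003 0.003]
[ 547.933 -133.018  148.657] [-0.312 -0.496  1.972  0.025  1.128 -0.133] [-0.541  0.327  0.784] [ 0.022  0.244 -0.002]
right_arbor []
right_nut []
empty_reel_mid [([315.2, 212.2], 0.53)]
washer_2_mid [([313.1, 214.6], 0.93)]
pred [array([315.669, 202.124]), array([315.473, 219.936]), array([315.614, 207.129]), array([315.54 , 213.861]), array([315.342, 231.89 ])]
```

View pics/w2.png

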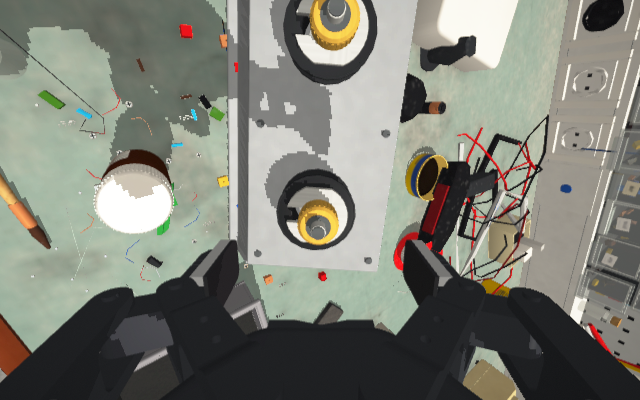

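Call:
{"name": "servo_tool", "arguments": {"deltas": [{"x":-0.07,"y":-0.1,"z":1.63,"ax":0.007,"ay":0.003,"az":0,"claw":1},{"x":-0.06,"y":-0.1,"z":1.63,"ax":0.007,"ay":0.003,"az":0,"claw":1},{"x":0,"y":0,"z":1.0,"ax":0,"ay":0,"az":0,"claw":1},{"x":0,"y":0,"z":0.64,"ax":0,"ay":0,"az":0,"claw":0.6},{"x":0,"y":0,"z":0,"ax":0,"ay":0,"az":0,"claw":0.45},{"x":0,"y":0,"z":0,"ax":0,"ay":0,"az":0,"claw":0.4},{"x":0,"y":0,"z":0,"ax":0,"ay":0,"az":0,"claw":0.4}]}}

```text
time: 5.23
ee_pos: [570.2, -142.0, 106.9]
ee_rot: [0.212, 0.742, 0.618, 0.15]
force: [0.8, -0.4, -0.1]
opening: 0.454
grasp_force: 0.0
```

```bash
python3 -c "
from h import *
s=sense();print(s['q'],s['force'],s['torque'],s['opening']);rows(arb(36,az=1.5))"; python3 look.py w3
```

```text
[-0.319 -0.393  1.969  0.034  1.041 -0.148] [ 0.828 -0.358 -0.089] [ 0.019  0.245 -0.047] 0.4544965008329875
 n 1 v [ 0.152 -0.233  0.08 ] w [0.002 0.    0.009]
[ 570.213 -142.011  106.889] [-0.319 -0.393  1.969  0.034  1.041 -0.148] [ 0.828 -0.358 -0.089] [ 0.019  0.245 -0.047]
right_arbor []
right_nut []
empty_reel_mid []
washer_2_mid []
pred [array([316.762, 218.462]), array([315.826, 246.182]), array([316.509, 225.95 ]), array([316.157, 236.385]), array([315.136, 266.602])]
```

View pics/w3.png

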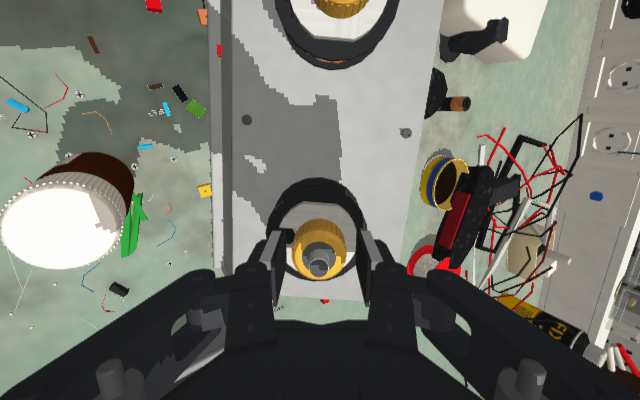

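Call:
{"name": "servo_tool", "arguments": {"deltas": [{"x":0.15,"y":-0.03,"z":0,"ax":0,"ay":0,"az":0,"claw":0.35},{"x":0,"y":0,"z":0,"ax":0,"ay":0,"az":0,"claw":0.2},{"x":0,"y":0,"z":0,"ax":0,"ay":0,"az":0,"claw":0.2},{"x":0,"y":0,"z":0,"ax":0,"ay":0,"az":0,"claw":0.2}]}}

```text
time: 5.82
ee_pos: [569.9, -140.4, 106.0]
ee_rot: [0.212, 0.742, 0.618, 0.15]
force: [-5.0, 1.6, 4.2]
opening: 0.298
grasp_force: 58.7
```

```bash
cat > st.py <<'E'
from h import *
s=sense();M=tool()[:3,:3];print("t",s["time"],"q",s['q'],"Ft",M.T@s['force'],"Mt",M.T@s['torque'],"op",s['opening'],s["grasp_force"])
A=axes(YAW);print("arb",A.T@(tool()[:3,3]-P))
E
python3 st.py
```

```text
t 5.8167 q [-0.316 -0.394  1.971  0.032  1.041 -0.144] Ft [ 0.443 -2.423 -6.294] Mt [0.72  0.043 0.017] op 0.29815886819756793 58.65550696849823
arb [ 1.367  0.159 36.442]
```

Call:
{"name": "servo_tool", "arguments": {"deltas": [{"x":0,"y":0,"z":0,"ax":0,"ay":0,"az":0.05,"claw":0.2},{"x":0,"y":0,"z":0,"ax":0,"ay":0,"az":0.05,"claw":0.2},{"x":0,"y":0,"z":0,"ax":0,"ay":0,"az":0,"claw":0.2}]}}

```text
time: 6.07
ee_pos: [569.8, -140.4, 106.1]
ee_rot: [0.204, 0.773, 0.58, 0.16]
force: [-5.4, 1.9, 4.5]
opening: 0.298
grasp_force: 58.7
```

```bash
python3 st.py
```

```text
t 6.0667 q [-0.316 -0.394  1.97   0.032  1.041 -0.041] Ft [ 0.402 -2.723 -6.803] Mt [ 0.776 -0.032  0.063] op 0.2978191510743444 58.658509254455566
arb [ 1.344  0.148 36.505]
```

Call:
{"name": "servo_tool", "arguments": {"deltas": [{"x":0,"y":0,"z":0,"ax":0,"ay":0,"az":-0.05,"claw":0.2},{"x":0,"y":0,"z":0,"ax":0,"ay":0,"az":-0.05,"claw":0.2},{"x":0,"y":0,"z":0,"ax":0,"ay":0,"az":-0.05,"claw":0.2},{"x":0,"y":0,"z":0,"ax":0,"ay":0,"az":0,"claw":0.2}]}}

```text
time: 6.4
ee_pos: [569.9, -140.4, 106.0]
ee_rot: [0.215, 0.726, 0.637, 0.144]
force: [-4.6, 1.9, 2.7]
opening: 0.303
grasp_force: 58.6
```

```bash
python3 st.py
```

```text
t 6.4 q [-0.316 -0.394  1.971  0.033  1.041 -0.195] Ft [ 1.063 -2.803 -4.797] Mt [0.69  0.129 0.662] op 0.30263989652267215 58.56366991996765
arb [ 1.345  0.159 36.392]
```

Call:
{"name": "servo_tool", "arguments": {"deltas": [{"x":0,"y":0,"z":0,"ax":0,"ay":0,"az":0.05,"claw":0.2},{"x":0,"y":0,"z":0,"ax":0,"ay":0,"az":0.05,"claw":0.2},{"x":0,"y":0,"z":-0.07,"ax":0,"ay":0,"az":0.12,"claw":0.2},{"x":0,"y":0,"z":-0.02,"ax":0,"ay":0,"az":0.12,"claw":0.2},{"x":0,"y":0,"z":-0.023,"ax":0,"ay":0,"az":0.12,"claw":0.2},{"x":0,"y":0,"z":-0.023,"ax":0,"ay":0,"az":0.12,"claw":0.2},{"x":0,"y":0,"z":-0.023,"ax":0,"ay":0,"az":0.12,"claw":0.2},{"x":0,"y":0,"z":-0.023,"ax":0,"ay":0,"az":0.12,"claw":0.2}]}}

```text
time: 7.07
ee_pos: [569.1, -140.2, 107.4]
ee_rot: [0.139, 0.921, 0.292, 0.219]
force: [-3.1, 1.2, 3.8]
opening: 0.299
grasp_force: 58.7
```

```bash
python3 st.py
```

```text
t 7.0667 q [-0.316 -0.397  1.971  0.032  1.044  0.632] Ft [-0.322 -0.969 -4.972] Mt [ 0.387 -0.371 -0.116] op 0.2991703598544407 58.70357394218445
arb [ 1.344  0.135 38.042]
```

Call:
{"name": "servo_tool", "arguments": {"deltas": [{"x":0,"y":0,"z":-0.024,"ax":0,"ay":0,"az":0.12,"claw":0.2},{"x":0,"y":0,"z":-0.024,"ax":0,"ay":0,"az":0.12,"claw":0.2},{"x":0,"y":0,"z":-0.024,"ax":0,"ay":0,"az":0.12,"claw":0.2},{"x":0,"y":0,"z":-0.024,"ax":0,"ay":0,"az":0.12,"claw":0.2},{"x":0,"y":0,"z":-0.024,"ax":0,"ay":0,"az":0.12,"claw":0.2},{"x":0,"y":0,"z":-0.024,"ax":0,"ay":0,"az":0.12,"claw":0.2},{"x":0,"y":0,"z":-0.023,"ax":0,"ay":0,"az":0.12,"claw":0.2},{"x":0,"y":0,"z":-0.023,"ax":0,"ay":0,"az":0.12,"claw":0.2},{"x":0,"y":0,"z":-0.023,"ax":0,"ay":0,"az":0.12,"claw":0.2},{"x":0,"y":0,"z":-0.023,"ax":0,"ay":0,"az":0.12,"claw":0.2}]}}

```text
time: 7.9
ee_pos: [567.9, -139.9, 109.4]
ee_rot: [-0.008, 0.925, -0.279, 0.259]
force: [-3.6, 1.1, 2.1]
opening: 0.3
grasp_force: 58.7
```

Call:
{"name": "servo_tool", "arguments": {"deltas": [{"x":0,"y":0,"z":-0.023,"ax":0,"ay":0,"az":0.12,"claw":0.2},{"x":0,"y":0,"z":-0.023,"ax":0,"ay":0,"az":0.12,"claw":0.2},{"x":0,"y":0,"z":-0.023,"ax":0,"ay":0,"az":0.12,"claw":0.2},{"x":0,"y":0,"z":-0.023,"ax":0,"ay":0,"az":0.12,"claw":0.2},{"x":0,"y":0,"z":0,"ax":0,"ay":0,"az":0,"claw":0.2}]}}

```text
time: 8.32
ee_pos: [567.5, -139.8, 110.2]
ee_rot: [-0.07, 0.832, -0.49, 0.25]
force: [-2.8, 1.2, 2.9]
opening: 0.3
grasp_force: 58.7
```

```bash
python3 st.py
```

```text
t 8.3167 q [-0.316 -0.404  1.971  0.032  1.051  2.311] Ft [-1.093  0.514 -3.981] Mt [-0.5   -0.436  0.085] op 0.3004979471305932 58.7281733751297
arb [ 1.337  0.063 41.308]
```

Call:
{"name": "servo_tool", "arguments": {"deltas": [{"x":0,"y":0,"z":0,"ax":0,"ay":0,"az":0,"claw":0.45},{"x":0,"y":0,"z":0,"ax":0,"ay":0,"az":0,"claw":0.45},{"x":0,"y":0,"z":0,"ax":0,"ay":0,"az":-0.12,"claw":0.45},{"x":0,"y":0,"z":0,"ax":0,"ay":0,"az":-0.12,"claw":0.45},{"x":0,"y":0,"z":0,"ax":0,"ay":0,"az":-0.12,"claw":0.45},{"x":0,"y":0,"z":0,"ax":0,"ay":0,"az":-0.12,"claw":0.45},{"x":0,"y":0,"z":0,"ax":0,"ay":0,"az":-0.12,"claw":0.45},{"x":0,"y":0,"z":0,"ax":0,"ay":0,"az":-0.12,"claw":0.45},{"x":0,"y":0,"z":0,"ax":0,"ay":0,"az":-0.12,"claw":0.45},{"x":0,"y":0,"z":0,"ax":0,"ay":0,"az":-0.12,"claw":0.45}]}}

```text
time: 9.15
ee_pos: [567.7, -139.9, 110.0]
ee_rot: [0.055, 0.965, -0.044, 0.253]
force: [-0.6, -0.3, -0.3]
opening: 0.45
grasp_force: 0.0
```

Call:
{"name": "servo_tool", "arguments": {"deltas": [{"x":0,"y":0,"z":0,"ax":0,"ay":0,"az":-0.12,"claw":0.45},{"x":0,"y":0,"z":0,"ax":0,"ay":0,"az":-0.12,"claw":0.3},{"x":0,"y":0,"z":0,"ax":0,"ay":0,"az":0,"claw":0.2},{"x":0,"y":0,"z":0,"ax":0,"ay":0,"az":0,"claw":0.2},{"x":0,"y":0,"z":0,"ax":0,"ay":0,"az":0,"claw":0.2},{"x":0,"y":0,"z":0,"ax":0,"ay":0,"az":0.06,"claw":0.2},{"x":0,"y":0,"z":-0.024,"ax":0,"ay":0,"az":0.12,"claw":0.2}]}}

```text
time: 9.73
ee_pos: [567.4, -139.8, 110.4]
ee_rot: [0.061, 0.966, -0.021, 0.252]
force: [-2.0, 0.8, 1.5]
opening: 0.301
grasp_force: 58.8
```

```bash
python3 st.py
```

```text
t 9.7333 q [-0.316 -0.404  1.971  0.032  1.052  1.291] Ft [-1.02  -0.494 -2.413] Mt [ 0.175 -0.414 -0.113] op 0.30109151026945524 58.79991888999939
arb [ 1.36   0.117 41.489]
```

Good; continue about 1 rad more.

Call:
{"name": "servo_tool", "arguments": {"deltas": [{"x":0,"y":0,"z":-0.024,"ax":0,"ay":0,"az":0.12,"claw":0.2},{"x":0,"y":0,"z":-0.024,"ax":0,"ay":0,"az":0.12,"claw":0.2},{"x":0,"y":0,"z":-0.024,"ax":0,"ay":0,"az":0.12,"claw":0.2},{"x":0,"y":0,"z":-0.024,"ax":0,"ay":0,"az":0.12,"claw":0.2},{"x":0,"y":0,"z":-0.024,"ax":0,"ay":0,"az":0.12,"claw":0.2},{"x":0,"y":0,"z":-0.023,"ax":0,"ay":0,"az":0.12,"claw":0.2},{"x":0,"y":0,"z":-0.023,"ax":0,"ay":0,"az":0.12,"claw":0.2},{"x":0,"y":0,"z":-0.023,"ax":0,"ay":0,"az":0.12,"claw":0.2},{"x":0,"y":0,"z":0,"ax":0,"ay":0,"az":0,"claw":0.6},{"x":0,"y":0,"z":0,"ax":0,"ay":0,"az":0,"claw":0.7}]}}

```text
time: 10.57
ee_pos: [566.6, -139.6, 111.9]
ee_rot: [-0.061, 0.848, -0.462, 0.252]
force: [-1.0, 0.2, 0.5]
opening: 0.57
grasp_force: 0.0
```

```bash
python3 st.py; python3 -c "
from h import *
import h
h.P=P+axes(YAW)@[1.35,0.1,0]
rows(arb(43.5,az=np.pi));rows(arb(40,az=np.pi))"
```

```text
t 10.5667 q [-0.316 -0.408  1.971  0.032  1.055  2.244] Ft [-0.452  0.48  -0.955] Mt [-0.127 -0.194 -0.031] op 0.5700139059171029 0.0
arb [ 1.391  0.043 43.213]
 n 7 v [-0.001 -0.001 -0.004] w [-0.    -0.    -0.105]
 n 7 v [-0.001 -0.001  0.046] w [-0.    -0.    -0.105]
```

Call:
{"name": "servo_tool", "arguments": {"deltas": [{"x":0,"y":0,"z":0,"ax":0,"ay":0,"az":-0.105,"claw":0.7},{"x":0,"y":0,"z":0,"ax":0,"ay":0,"az":-0.105,"claw":0.7},{"x":0,"y":0,"z":0,"ax":0,"ay":0,"az":-0.105,"claw":0.7},{"x":0,"y":0,"z":0,"ax":0,"ay":0,"az":-0.105,"claw":0.7},{"x":0,"y":0,"z":0,"ax":0,"ay":0,"az":-0.105,"claw":0.7},{"x":0,"y":0,"z":0,"ax":0,"ay":0,"az":-0.105,"claw":0.7},{"x":0,"y":0,"z":0,"ax":0,"ay":0,"az":-0.105,"claw":0.65},{"x":0,"y":0,"z":0.5,"ax":0,"ay":0,"az":0,"claw":0.6},{"x":0,"y":0,"z":0.4,"ax":0,"ay":0,"az":0,"claw":0.57},{"x":0,"y":0,"z":0,"ax":0,"ay":0,"az":0,"claw":0.57}]}}

```text
time: 11.4
ee_pos: [570.6, -140.7, 102.6]
ee_rot: [0.033, 0.957, -0.129, 0.256]
force: [-0.6, -0.3, 0.4]
opening: 0.57
grasp_force: 0.0
```

```bash
python3 st.py; python3 look.py w4
```

```text
t 11.4 q [-0.316 -0.388  1.972  0.032  1.036  1.513] Ft [-0.27   0.407 -0.566] Mt [ 0.027 -0.216  0.003] op 0.570482744251096 0.0
arb [ 0.38   0.02  33.086]
[ 570.636 -140.712  102.644] [-0.316 -0.388  1.972  0.032  1.036  1.513] [-0.606 -0.258  0.355] [0.08  0.202 0.012]
right_arbor []
right_nut []
empty_reel_mid []
washer_2_mid []
pred [array([319.566, 224.352]), array([319.294, 254.365]), array([319.492, 232.434]), array([319.39, 243.73]), array([319.093, 276.633])]
```

View pics/w4.png

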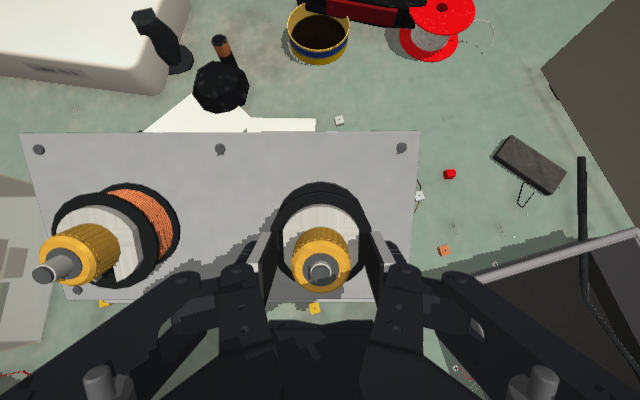

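```bash
sed -i 's/^P=.*/YAW=-0.26\nP=np.array([586.3,-144.9,73.8])+axes(YAW)@[1.3,0.1,0]/' h.py; python3 -c "
from h import *
rows(arb(28,az=np.pi))"
```

```text
n 1 v [-0.015 -0.003  0.635] w [ 0.    -0.001 -0.006]
```

```bash
python3 st.py; python3 -c "
from h import *
print(P,YAW,tool()[:3,3], sense()['ee_pos'],arb(28)[:3,3],arb(33.1)[:3,3])"
```

```text
t 11.65 q [-0.316 -0.389  1.971  0.032  1.037  1.512] Ft [-0.293  0.383 -0.047] Mt [ 0.027 -0.235 -0.004] op 0.5728655173375813 0.0
arb [ 0.147 -0.033 34.354]
[ 587.414 -145.093   74.45 ] -0.26 [ 570.928 -140.742  104.275] [ 570.928 -140.742  104.275] [ 573.884 -141.494   98.699] [ 571.42  -140.838  103.115]
```

Call:
{"name": "servo_tool", "arguments": {"deltas": [{"x":0,"y":0,"z":0.2,"ax":0,"ay":0,"az":0,"claw":0.57},{"x":0,"y":0,"z":0.2,"ax":0,"ay":0,"az":0,"claw":0.57},{"x":0,"y":0,"z":0.2,"ax":0,"ay":0,"az":0,"claw":0.57},{"x":0,"y":0,"z":0,"ax":0,"ay":0,"az":0,"claw":0.57},{"x":0,"y":0,"z":0,"ax":0,"ay":0,"az":0,"claw":0.57}]}}

```text
time: 12.07
ee_pos: [573.7, -141.5, 98.7]
ee_rot: [0.033, 0.957, -0.128, 0.257]
force: [-0.0, 0.5, 0.6]
opening: 0.57
grasp_force: 0.0
```

Call:
{"name": "servo_tool", "arguments": {"deltas": [{"x":0,"y":0,"z":0.1,"ax":0,"ay":0,"az":0,"claw":0.57},{"x":0,"y":0,"z":0.1,"ax":0,"ay":0,"az":0,"claw":0.57},{"x":0,"y":0,"z":0,"ax":0,"ay":0,"az":0,"claw":0.57},{"x":0,"y":0,"z":0,"ax":0,"ay":0,"az":0,"claw":0.57}]}}

```text
time: 12.4
ee_pos: [574.7, -141.8, 97.2]
ee_rot: [0.033, 0.957, -0.128, 0.257]
force: [-0.1, -0.6, -0.2]
opening: 0.572
grasp_force: 0.0
```

```bash
python3 st.py
```

```text
t 12.4 q [-0.315 -0.373  1.971  0.032  1.02   1.511] Ft [-0.038  0.601  0.164] Mt [-0.    -0.193 -0.063] op 0.5716589473420849 0.0
arb [-0.003 -0.049 26.245]
```

Call:
{"name": "servo_tool", "arguments": {"deltas": [{"x":0,"y":0,"z":0.1,"ax":0,"ay":0,"az":0,"claw":0.57},{"x":0,"y":0,"z":0,"ax":0,"ay":0,"az":0,"claw":0.57},{"x":0,"y":0,"z":0,"ax":0,"ay":0,"az":0,"claw":0.57}]}}

```text
time: 12.65
ee_pos: [575.3, -141.9, 96.7]
ee_rot: [0.033, 0.957, -0.128, 0.257]
force: [-0.6, 0.6, 1.6]
opening: 0.57
grasp_force: 0.7
```

Call:
{"name": "servo_tool", "arguments": {"deltas": [{"x":0,"y":0,"z":0.1,"ax":0,"ay":0,"az":0,"claw":0.57},{"x":0,"y":0,"z":0,"ax":0,"ay":0,"az":0,"claw":0.57},{"x":0,"y":0,"z":0,"ax":0,"ay":0,"az":0,"claw":0.57}]}}

```text
time: 12.9
ee_pos: [575.4, -141.9, 96.6]
ee_rot: [0.033, 0.957, -0.128, 0.257]
force: [-9.4, 2.1, 7.7]
opening: 0.57
grasp_force: 6.0
```

```bash
python3 st.py
```

```text
t 12.9 q [-0.315 -0.37   1.97   0.032  1.018  1.511] Ft [ -4.5     0.391 -11.497] Mt [-0.108 -1.063 -0.054] op 0.5697653651480484 5.958028521272354
arb [ 0.366 -0.03  25.4  ]
```

Call:
{"name": "servo_tool", "arguments": {"deltas": [{"x":0,"y":0,"z":-0.25,"ax":0,"ay":0,"az":0,"claw":0.57},{"x":0,"y":0,"z":0,"ax":0,"ay":0,"az":0,"claw":0.57},{"x":0,"y":0,"z":0,"ax":0,"ay":0,"az":0,"claw":0.4},{"x":0,"y":0,"z":0,"ax":0,"ay":0,"az":0,"claw":0.4},{"x":0,"y":0,"z":0,"ax":0,"ay":0,"az":0,"claw":0.4},{"x":0,"y":0,"z":0,"ax":0,"ay":0,"az":0,"claw":0.4}]}}

```text
time: 13.4
ee_pos: [574.5, -141.7, 98.3]
ee_rot: [0.033, 0.957, -0.128, 0.257]
force: [-5.9, 1.4, 5.0]
opening: 0.464
grasp_force: 59.6
```

```bash
python3 st.py
```

```text
t 13.4 q [-0.315 -0.374  1.97   0.032  1.022  1.511] Ft [-2.775  0.139 -7.327] Mt [-0.002 -0.64   0.01 ] op 0.4642719973074771 59.629467227878195
arb [ 0.396 -0.038 27.357]
```

Call:
{"name": "servo_tool", "arguments": {"deltas": [{"x":0,"y":0,"z":-0.15,"ax":0,"ay":0,"az":0,"claw":0.4},{"x":0,"y":0,"z":-0.15,"ax":0,"ay":0,"az":0,"claw":0.4},{"x":0,"y":0,"z":-0.15,"ax":0,"ay":0,"az":0,"claw":0.4},{"x":0,"y":0,"z":0,"ax":0,"ay":0,"az":0,"claw":0.4},{"x":0,"y":0,"z":0,"ax":0,"ay":0,"az":0,"claw":0.4}]}}

```text
time: 13.82
ee_pos: [572.4, -141.1, 101.7]
ee_rot: [0.033, 0.957, -0.128, 0.257]
force: [0.1, -0.1, 0.4]
opening: 0.466
grasp_force: 60.6
```

```bash
python3 st.py
```

```text
t 13.8167 q [-0.315 -0.383  1.971  0.032  1.03   1.511] Ft [ 0.268  0.04  -0.288] Mt [-0.012 -0.044  0.052] op 0.46604792581774823 60.57698965072632
arb [ 0.191 -0.05  31.407]
```

Call:
{"name": "servo_tool", "arguments": {"deltas": [{"x":0.5,"y":0,"z":0,"ax":0,"ay":0,"az":0,"claw":0.4},{"x":0.7,"y":0,"z":0,"ax":0,"ay":0,"az":0,"claw":0.4},{"x":0,"y":0,"z":0,"ax":0,"ay":0,"az":0,"claw":0.4}]}}

```text
time: 14.07
ee_pos: [583.4, -144.2, 108.6]
ee_rot: [0.033, 0.957, -0.128, 0.258]
force: [0.3, 0.2, 0.2]
opening: 0.463
grasp_force: 60.6
```

Call:
{"name": "servo_tool", "arguments": {"deltas": [{"x":1,"y":0,"z":0,"ax":0,"ay":0,"az":0,"claw":0.4},{"x":1,"y":0,"z":0,"ax":0,"ay":0,"az":0,"claw":0.4},{"x":1,"y":0,"z":0,"ax":0,"ay":0,"az":0,"claw":0.4},{"x":1,"y":0,"z":0,"ax":0,"ay":0,"az":0,"claw":0.4},{"x":0,"y":0,"z":0,"ax":0,"ay":0,"az":0,"claw":0.4}]}}

```text
time: 14.48
ee_pos: [617.2, -153.4, 129.0]
ee_rot: [0.033, 0.957, -0.128, 0.258]
force: [0.1, -0.2, 0.9]
opening: 0.465
grasp_force: 60.5
```

```bash
python3 st.py; python3 look.py w5
```

```text
t 14.4833 q [-0.311 -0.259  1.824  0.029  1.051  1.518] Ft [ 0.569  0.16  -0.663] Mt [ 0.037 -0.243  0.019] op 0.46525680185039836 60.54989218711853
arb [54.064 -0.396 31.779]
[ 617.203 -153.427  129.004] [-0.311 -0.259  1.824  0.029  1.051  1.518] [ 0.111 -0.198  0.859] [0.104 0.223 0.003]
right_arbor []
right_nut []
empty_reel_mid [([320.2, 309.4], 0.96)]
washer_2_mid [([319.9, 249.1], 0.79)]
pred [array([319.429, 294.706]), array([319.15 , 340.633]), array([319.353, 307.238]), array([319.248, 324.548]), array([318.95 , 373.658])]
```

View pics/w5.png

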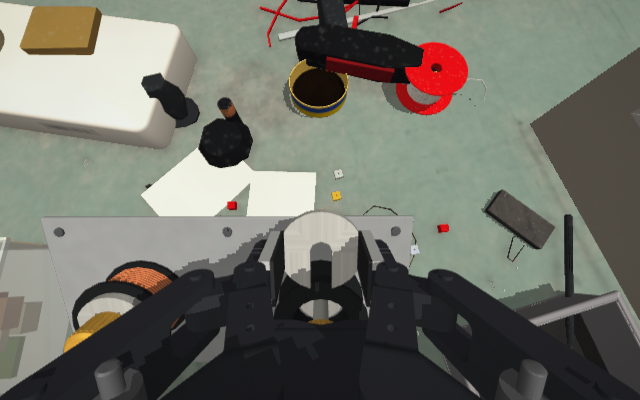

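```bash
cat >> h.py <<'E'
def down(x,y,z,a):
    T=np.eye(4);T[:3,:3]=np.array([[np.cos(a),np.sin(a),0],[np.sin(a),-np.cos(a),0],[0,0,-1]]);T[:3,3]=[x,y,z];return T
E
python3 -c "
from h import *
import h
A=tool().copy();B=A.copy();B[:3,3]-=B[:3,2]*90;print(B[:3,3])
h.tool=lambda:B
rows(down(483.5,331,200,.64));rows(down(450,310,210,.64))"
```

```text
[ 571.704 -141.177  204.772]
 n 13 v [ 0.04  -3.82  -0.107] w [ 0.018 -0.037 -0.068]
 n 12 v [-0.246 -4.008 -0.275] w [ 0.019 -0.041 -0.074]
```

Call:
{"name": "servo_tool", "arguments": {"deltas": [{"x":0,"y":0,"z":-2,"ax":0,"ay":0,"az":0,"claw":0.4},{"x":0,"y":0,"z":-3,"ax":0,"ay":0,"az":0,"claw":0.4},{"x":0,"y":0,"z":-3,"ax":0,"ay":0,"az":0,"claw":0.4},{"x":0,"y":-1,"z":-1,"ax":0,"ay":0,"az":0,"claw":0.4},{"x":0.05,"y":-3,"z":-0.1,"ax":0.018,"ay":-0.037,"az":-0.068,"claw":0.4},{"x":0.05,"y":-3.8,"z":-0.1,"ax":0.018,"ay":-0.037,"az":-0.068,"claw":0.4},{"x":0.05,"y":-3.8,"z":-0.1,"ax":0.018,"ay":-0.037,"az":-0.068,"claw":0.4},{"x":0.05,"y":-3.8,"z":-0.1,"ax":0.018,"ay":-0.037,"az":-0.068,"claw":0.4},{"x":0.05,"y":-3.8,"z":-0.1,"ax":0.018,"ay":-0.037,"az":-0.068,"claw":0.4},{"x":0.05,"y":-3.8,"z":-0.1,"ax":0.018,"ay":-0.037,"az":-0.068,"claw":0.4}]}}

```text
time: 15.57
ee_pos: [593.5, 88.4, 204.1]
ee_rot: [0.019, 0.986, 0.081, 0.144]
force: [0.5, -1.1, -0.8]
opening: 0.461
grasp_force: 60.6
```

```bash
python3 st.py; python3 -c "
from h import *
print(tool()[:3,3])
rows(down(483.5,331,150,.64))"
```

```text
t 15.5667 q [ 0.118 -0.171  1.559 -0.048  1.466  1.523] Ft [0.054 1.091 0.883] Mt [-0.033 -0.122 -0.011] op 0.46109362790432734 60.63864827156067
arb [ 17.958 227.249 139.363]
[593.525  88.434 204.121]
 n 7 v [-0.185 -3.878  0.594] w [ 0.018 -0.038 -0.068]
```

Call:
{"name": "servo_tool", "arguments": {"deltas": [{"x":-0.15,"y":-3.8,"z":0.1,"ax":0.018,"ay":-0.037,"az":-0.068,"claw":0.4},{"x":-0.15,"y":-3.8,"z":0.1,"ax":0.018,"ay":-0.037,"az":-0.068,"claw":0.4},{"x":-0.15,"y":-3.8,"z":0.3,"ax":0.018,"ay":-0.037,"az":-0.068,"claw":0.4},{"x":-0.15,"y":-3.8,"z":0.5,"ax":0.018,"ay":-0.037,"az":-0.068,"claw":0.4},{"x":-0.15,"y":-3.8,"z":1,"ax":0.018,"ay":-0.037,"az":-0.068,"claw":0.4},{"x":-0.15,"y":-3.8,"z":1,"ax":0.018,"ay":-0.037,"az":-0.068,"claw":0.4},{"x":-0.15,"y":-3,"z":1.1,"ax":0.018,"ay":-0.037,"az":-0.068,"claw":0.4},{"x":0,"y":0,"z":0,"ax":0,"ay":0,"az":0,"claw":0.4},{"x":0,"y":0,"z":0,"ax":0,"ay":0,"az":0,"claw":0.4}]}}

```text
time: 16.32
ee_pos: [498.6, 323.2, 147.8]
ee_rot: [0.002, 0.949, 0.316, 0.002]
force: [-0.0, -0.9, -0.6]
opening: 0.466
grasp_force: 60.7
```

```bash
cat > dish.py <<'E'
import sys,cv2
from h import *
C=cam("wrist");read_camera("wrist")
for d in place_of("wrist","dish_floor")[:2]:print("wrist",d["conf"],d["point"],plane(C,d["point"],5))
for d in silhouettes("wrist","dish_floor")[:2]:
    ys,xs=np.nonzero(d["mask"]);print("mask",d["conf"],len(xs),xs.min(),xs.max(),ys.min(),ys.max())
    p=[plane(C,(xs.min(),0.5*(ys[xs==xs.min()].mean()+ys[xs==xs.max()].mean())),23),plane(C,(xs.max(),0.5*(ys[xs==xs.min()].mean()+ys[xs==xs.max()].mean())),23)];print(p,(p[0]+p[1])/2)
rows(down(483.5,331,60,.64))
E
python3 dish.py;python3 st.py
```

```text
wrist 0.6 [303.0, 188.9] [485.814 335.533   5.   ]
mask 0.7 6672 253 354 140 229
[array([460.765, 377.449,  23.   ]), array([520.883, 297.   ,  23.   ])] [490.824 337.225  23.   ]
 n 3 v [-0.274 -0.606  3.016] w [ 0.002 -0.003 -0.   ]
t 16.4667 q [ 0.516  0.068  1.397 -0.004  1.668  1.447] Ft [0.213 0.939 0.135] Mt [-0.028 -0.006  0.046] op 0.4636213870463072 60.66629648208618
arb [-138.504  428.384  167.858]
```

```bash
python3 -c "
from h import *
rows(down(485,333.5,30,.64))"
```

```text
n 3 v [-0.188 -0.645  4.017] w [ 0.002 -0.003 -0.   ]
```

Call:
{"name": "servo_tool", "arguments": {"deltas": [{"x":-0.19,"y":-0.65,"z":2,"ax":0.002,"ay":-0.003,"az":0,"claw":0.4},{"x":-0.19,"y":-0.65,"z":2.5,"ax":0.002,"ay":-0.003,"az":0,"claw":0.4},{"x":-0.19,"y":-0.65,"z":2.5,"ax":0.002,"ay":-0.003,"az":0,"claw":0.4},{"x":0,"y":0,"z":2.5,"ax":0,"ay":0,"az":0,"claw":0.4},{"x":0,"y":0,"z":2,"ax":0,"ay":0,"az":0,"claw":0.4},{"x":0,"y":0,"z":0.5,"ax":0,"ay":0,"az":0,"claw":0.4},{"x":0,"y":0,"z":0,"ax":0,"ay":0,"az":0,"claw":0.4}]}}

```text
time: 17.05
ee_pos: [483.5, 332.7, 28.8]
ee_rot: [-0.0, 0.949, 0.314, -0.003]
force: [-0.2, 0.8, -0.2]
opening: 0.464
grasp_force: 60.7
```

```bash
python3 dish.py;python3 st.py;python3 -c "
from h import *
rows(down(485,333.5,13,.64))"
```

```text
wrist 0.73 [317.6, 223.4] [485.105 335.6     5.   ]
mask 0.8 15510 231 409 142 307
[array([460.565, 378.941,  23.   ]), array([521.424, 297.066,  23.   ])] [490.994 338.003  23.   ]
 n 1 v [-0.344  0.159 -2.74 ] w [-0.001 -0.001 -0.001]
t 17.2 q [0.545 0.114 1.56  0.001 1.466 1.476] Ft [0.046 0.52  0.263] Mt [ 0.04   0.087 -0.014] op 0.46222381853518674 60.66856384277344
arb [-213.116  437.082   74.721]
 n 1 v [-0.077  0.051  1.96 ] w [-0.001 -0.001 -0.001]
```

Call:
{"name": "servo_tool", "arguments": {"deltas": [{"x":0,"y":0,"z":0.8,"ax":0,"ay":0,"az":0,"claw":0.4},{"x":0,"y":0,"z":0.8,"ax":0,"ay":0,"az":0,"claw":0.4},{"x":0,"y":0,"z":0.5,"ax":0,"ay":0,"az":0,"claw":0.4},{"x":0,"y":0,"z":0,"ax":0,"ay":0,"az":0,"claw":0.4},{"x":0,"y":0,"z":0,"ax":0,"ay":0,"az":0,"claw":0.4}]}}

```text
time: 17.62
ee_pos: [483.3, 334.0, 8.3]
ee_rot: [-0.0, 0.949, 0.315, -0.002]
force: [-0.5, -0.0, -0.8]
opening: 0.462
grasp_force: 60.7
```

```bash
python3 st.py;python3 -c "
from h import *
print(tool()[:3,3])"
```

```text
t 17.6167 q [0.546 0.133 1.584 0.002 1.428 1.476] Ft [-0.393 -0.258  0.765] Mt [ 0.005 -0.054 -0.031] op 0.462053389467639 60.66965460777283
arb [-226.824  436.188   54.584]
[483.342 333.951   8.309]
```

Call:
{"name": "servo_tool", "arguments": {"deltas": [{"x":0,"y":0,"z":0,"ax":0,"ay":0,"az":0,"claw":0.54},{"x":0,"y":0,"z":0,"ax":0,"ay":0,"az":0,"claw":0.54},{"x":0,"y":0,"z":0,"ax":0,"ay":0,"az":0,"claw":0.54},{"x":0,"y":0,"z":-0.5,"ax":0,"ay":0,"az":0,"claw":0.55},{"x":0,"y":0,"z":-1.5,"ax":0,"ay":0,"az":0,"claw":0.6},{"x":0,"y":0,"z":-3,"ax":0,"ay":0,"az":0,"claw":0.7},{"x":0,"y":0,"z":-4,"ax":0,"ay":0,"az":0,"claw":0.8},{"x":0,"y":0,"z":-4,"ax":0,"ay":0,"az":0,"claw":0.9}]}}

```text
time: 18.28
ee_pos: [483.5, 333.8, 140.0]
ee_rot: [-0.0, 0.949, 0.315, -0.002]
force: [1.3, 0.8, 0.6]
opening: 0.898
grasp_force: 0.0
```

Run:
```python
from h import *
import cv2,h
s=sense();print(s["force"],s["ee_pos"])
C=cam("wrist");im=read_camera("wrist");
for d in place_of("wrist","washer_2_mid")[:2]:print("wrist",d["conf"],d["point"],plane(C,d["point"],10))
cv2.imwrite("pics/w6.png",im[100:400,150:490])
rows(arb(110,az=np.pi),"direct")
B=tool().copy();B[2,3]+=80;h.tool=lambda:B
rows(arb(110,az=np.pi),"after lift")
```

```text
[1.312 0.766 0.606] [483.508 333.754 140.015]
wrist 0.57 [317.7, 188.1] [481.948 335.906  10.   ]
direct n 12 v [-0.351  4.037 -0.11 ] w [-0.02   0.04   0.073]
after lift n 12 v [-0.529  3.984  0.539] w [-0.02   0.04   0.073]
```

View pics/w6.png

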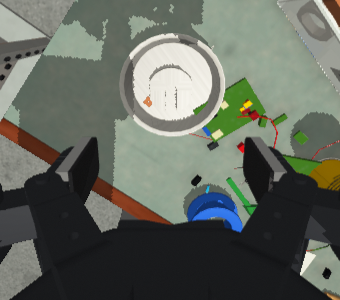

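Call:
{"name": "servo_tool", "arguments": {"deltas": [{"x":0,"y":0,"z":-4,"ax":0,"ay":0,"az":0,"claw":1},{"x":0,"y":1,"z":-3.8,"ax":0,"ay":0,"az":0,"claw":1},{"x":-0.4,"y":3,"z":0,"ax":-0.02,"ay":0.04,"az":0.073,"claw":1},{"x":-0.4,"y":4,"z":0,"ax":-0.02,"ay":0.04,"az":0.073,"claw":1},{"x":-0.4,"y":4,"z":0,"ax":-0.02,"ay":0.04,"az":0.073,"claw":1},{"x":-0.4,"y":4,"z":0.2,"ax":-0.02,"ay":0.04,"az":0.073,"claw":1},{"x":-0.4,"y":4,"z":0.3,"ax":-0.02,"ay":0.04,"az":0.073,"claw":1},{"x":-0.4,"y":4,"z":0.3,"ax":-0.02,"ay":0.04,"az":0.073,"claw":1},{"x":-0.4,"y":4,"z":0.3,"ax":-0.02,"ay":0.04,"az":0.073,"claw":1},{"x":-0.4,"y":4,"z":0.3,"ax":-0.02,"ay":0.04,"az":0.073,"claw":1}]}}

```text
time: 19.22
ee_pos: [575.8, 27.8, 212.9]
ee_rot: [0.025, 0.984, 0.023, 0.174]
force: [0.6, 0.0, 0.2]
opening: 0.998
grasp_force: 0.0
```

```bash
python3 st.py; python3 -c "
from h import *
print(tool()[:3,3])
rows(arb(100,az=np.pi))"
```

```text
t 19.2167 q [ 0.018 -0.291  1.658 -0.049  1.425  1.54 ] Ft [0.638 0.011 0.01 ] Mt [ 0.076 -0.097  0.01 ] op 0.9980199306688268 0.0
arb [ 21.005 164.08  147.77 ]
[575.774  27.79  212.925]
 n 5 v [-0.823  3.234  0.882] w [-0.015  0.033  0.059]
```

Call:
{"name": "servo_tool", "arguments": {"deltas": [{"x":-0.82,"y":3.23,"z":0.88,"ax":-0.015,"ay":0.033,"az":0.059,"claw":1},{"x":-0.82,"y":3.23,"z":0.88,"ax":-0.015,"ay":0.033,"az":0.059,"claw":1},{"x":-0.82,"y":3.23,"z":0.88,"ax":-0.015,"ay":0.033,"az":0.059,"claw":1},{"x":-0.82,"y":3.23,"z":0.88,"ax":-0.015,"ay":0.033,"az":0.059,"claw":1},{"x":-0.82,"y":3.23,"z":0.88,"ax":-0.015,"ay":0.033,"az":0.059,"claw":1},{"x":0,"y":0,"z":0,"ax":0,"ay":0,"az":0,"claw":1},{"x":0,"y":0,"z":0,"ax":0,"ay":0,"az":0,"claw":1}]}}

```text
time: 19.8
ee_pos: [541.8, -132.7, 161.1]
ee_rot: [0.034, 0.958, -0.126, 0.254]
force: [-0.3, -0.2, 0.7]
opening: 1.002
grasp_force: 0.0
```

```bash
python3 st.py; python3 look.py w7; python3 -c "
from h import *
rows(arb(40,az=np.pi))"
```

```text
t 19.8 q [-0.317 -0.501  1.948  0.028  1.176  1.511] Ft [ 0.125  0.292 -0.752] Mt [ 0.029 -0.266  0.006] op 1.0015842588330217 0.0
arb [ 2.426  0.28  98.69 ]
[ 541.829 -132.677  161.132] [-0.317 -0.501  1.948  0.028  1.176  1.511] [-0.331 -0.212  0.715] [0.096 0.249 0.009]
right_arbor []
right_nut []
empty_reel_mid []
washer_2_mid []
pred [array([319.843, 199.87 ]), array([319.839, 216.036]), array([319.842, 204.451]), array([319.84 , 210.565]), array([319.836, 226.675])]
 n 2 v [-0.232  0.152  2.991] w [0.    0.001 0.002]
```

Call:
{"name": "servo_tool", "arguments": {"deltas": [{"x":-0.23,"y":0.15,"z":2.5,"ax":0,"ay":0.001,"az":0.002,"claw":1},{"x":-0.23,"y":0.15,"z":2.5,"ax":0,"ay":0.001,"az":0.002,"claw":1},{"x":0,"y":0,"z":2.5,"ax":0,"ay":0,"az":0,"claw":0.95},{"x":0,"y":0,"z":1.0,"ax":0,"ay":0,"az":0,"claw":0.9},{"x":0,"y":0,"z":0.5,"ax":0,"ay":0,"az":0,"claw":0.9},{"x":0,"y":0,"z":0,"ax":0,"ay":0,"az":0,"claw":0.85},{"x":0,"y":0,"z":0,"ax":0,"ay":0,"az":0,"claw":0.85},{"x":0,"y":0,"z":0,"ax":0,"ay":0,"az":0,"claw":0.85}]}}

```text
time: 20.72
ee_pos: [582.4, -144.9, 83.7]
ee_rot: [0.034, 0.957, -0.126, 0.257]
force: [-0.4, -0.4, -0.7]
opening: 0.852
grasp_force: 0.0
```

```bash
python3 st.py; python3 -c "
from h import *
rows(arb(-2,az=np.pi))"
```

```text
t 20.7167 q [-0.316 -0.338  1.969  0.032  0.987  1.506] Ft [-0.575  0.499  0.518] Mt [ 0.01  -0.255 -0.004] op 0.852112012342947 0.0
arb [ 0.385 -1.065 10.514]
 n 1 v [-0.039 -0.107  1.251] w [ 0.001 -0.002 -0.002]
```

Call:
{"name": "servo_tool", "arguments": {"deltas": [{"x":-0.02,"y":-0.05,"z":0.5,"ax":0,"ay":0,"az":0,"claw":0.85},{"x":-0.02,"y":-0.05,"z":0.5,"ax":0,"ay":0,"az":0,"claw":0.85},{"x":0,"y":0,"z":0.2,"ax":0,"ay":0,"az":0,"claw":0.85},{"x":0,"y":0,"z":0,"ax":0,"ay":0,"az":0,"claw":0.8},{"x":0,"y":0,"z":0,"ax":0,"ay":0,"az":0,"claw":0.75},{"x":0,"y":0,"z":0,"ax":0,"ay":0,"az":0,"claw":0.75}]}}

```text
time: 21.22
ee_pos: [587.3, -145.4, 70.9]
ee_rot: [0.034, 0.958, -0.126, 0.256]
force: [-0.5, 0.5, -0.5]
opening: 0.751
grasp_force: 0.0
```

```bash
python3 st.py
```

```text
t 21.2167 q [-0.313 -0.311  1.97   0.031  0.961  1.509] Ft [-0.798 -0.39   0.063] Mt [-0.045 -0.184 -0.002] op 0.7510983606376681 0.0
arb [-1.765 -0.327 -3.045]
```

Call:
{"name": "servo_tool", "arguments": {"deltas": [{"x":0.15,"y":0,"z":0,"ax":0,"ay":0,"az":0,"claw":0.72},{"x":0,"y":0,"z":0,"ax":0,"ay":0,"az":0,"claw":0.6},{"x":0,"y":0,"z":0,"ax":0,"ay":0,"az":0,"claw":0.6},{"x":0,"y":0,"z":0,"ax":0,"ay":0,"az":0,"claw":0.6}]}}

```text
time: 21.55
ee_pos: [588.9, -145.8, 72.4]
ee_rot: [0.034, 0.958, -0.126, 0.256]
force: [-3.2, 0.5, 3.4]
opening: 0.685
grasp_force: 64.6
```

```bash
python3 st.py
```

```text
t 21.55 q [-0.313 -0.308  1.965  0.031  0.962  1.509] Ft [-1.099  0.342 -4.535] Mt [-0.009 -0.328  0.034] op 0.6847247360963968 64.55813527107239
arb [ 0.406 -0.328 -2.586]
```

Call:
{"name": "servo_tool", "arguments": {"deltas": [{"x":0,"y":0,"z":-0.3,"ax":0,"ay":0,"az":0,"claw":0.6},{"x":0,"y":0,"z":-0.5,"ax":0,"ay":0,"az":0,"claw":0.6},{"x":0,"y":0,"z":-0.7,"ax":0,"ay":0,"az":0,"claw":0.6},{"x":0,"y":0,"z":-0.5,"ax":0,"ay":0,"az":0,"claw":0.6},{"x":0,"y":0,"z":0,"ax":0,"ay":0,"az":0,"claw":0.6}]}}

```text
time: 21.97
ee_pos: [579.1, -143.2, 90.8]
ee_rot: [0.034, 0.958, -0.126, 0.257]
force: [1.1, -1.0, -0.2]
opening: 0.688
grasp_force: 64.6
```

```bash
python3 st.py; python3 -c "
from h import *
rows(arb(75,az=np.pi))"
```

```text
t 21.9667 q [-0.314 -0.354  1.968  0.031  1.004  1.509] Ft [1.012 0.679 0.82 ] Mt [-0.025 -0.241 -0.033] op 0.6881149726204917 64.56376075744629
arb [ 0.807 -0.294 18.382]
 n 2 v [-0.039 -0.013 -2.831] w [ 0.001 -0.    -0.001]
```

Call:
{"name": "servo_tool", "arguments": {"deltas": [{"x":-0.02,"y":0,"z":-1.5,"ax":0,"ay":0,"az":0,"claw":0.6},{"x":-0.02,"y":0,"z":-2,"ax":0,"ay":0,"az":0,"claw":0.6},{"x":-0.02,"y":0,"z":-2,"ax":0,"ay":0,"az":0,"claw":0.6},{"x":0,"y":0,"z":-2,"ax":0,"ay":0,"az":0,"claw":0.6},{"x":0,"y":0,"z":0,"ax":0,"ay":0,"az":0,"claw":0.6}]}}

```text
time: 22.38
ee_pos: [543.1, -133.5, 159.1]
ee_rot: [0.034, 0.957, -0.126, 0.259]
force: [-0.6, 0.9, 0.7]
opening: 0.692
grasp_force: 65.1
```

```bash
python3 st.py; python3 -c "
from h import *
rows(down(445,-310,150,0));rows(down(445,-310,110,0))"
```

```text
t 22.3833 q [-0.319 -0.505  1.958  0.031  1.161  1.509] Ft [-0.39  -0.685 -1.015] Mt [ 0.011 -0.192  0.035] op 0.6916890282690407 65.09670495986938
arb [ 2.617 -0.223 96.219]
 n 5 v [-1.512  3.762 -0.173] w [ 0.014 -0.105 -0.051]
 n 6 v [-1.436  3.119  0.507] w [ 0.012 -0.088 -0.043]
```

Call:
{"name": "servo_tool", "arguments": {"deltas": [{"x":-1.26,"y":3.13,"z":-0.14,"ax":0.012,"ay":-0.088,"az":-0.043,"claw":0.6},{"x":-1.26,"y":3.13,"z":-0.14,"ax":0.012,"ay":-0.088,"az":-0.043,"claw":0.6},{"x":-1.26,"y":3.13,"z":-0.14,"ax":0.012,"ay":-0.088,"az":-0.043,"claw":0.6},{"x":-1.26,"y":3.13,"z":-0.14,"ax":0.012,"ay":-0.088,"az":-0.043,"claw":0.6},{"x":-1.26,"y":3.13,"z":-0.14,"ax":0.012,"ay":-0.088,"az":-0.043,"claw":0.6},{"x":-1.26,"y":3.13,"z":-0.14,"ax":0.012,"ay":-0.088,"az":-0.043,"claw":0.6},{"x":0,"y":0,"z":0,"ax":0,"ay":0,"az":0,"claw":0.6},{"x":0,"y":0,"z":0,"ax":0,"ay":0,"az":0,"claw":0.6}]}}

```text
time: 23.05
ee_pos: [441.1, -308.8, 138.3]
ee_rot: [-0.003, 1.0, -0.0, -0.006]
force: [-0.1, 0.3, -0.9]
opening: 0.685
grasp_force: 65.2
```

```bash
python3 st.py
python3 - <<'E'
from h import *
C=cam("wrist");read_camera("wrist")
for d in place_of("wrist","bin_floor")[:2]:print("wrist",d["conf"],d["point"],plane(C,d["point"],6))
rows(down(445,-310,50,0))
E
```

```text
t 23.05 q [-0.673 -0.061  1.549 -0.002  1.667  0.898] Ft [-0.067 -0.313  0.931] Mt [-0.016  0.015 -0.013] op 0.6847955028466249 65.17086267471313
arb [ -54.115 -195.805  104.918]
wrist 0.84 [324.9, 184.2] [ 444.16  -312.976    6.   ]
 n 3 v [0.132 0.107 3.008] w [-0.002  0.003  0.001]
```

Call:
{"name": "servo_tool", "arguments": {"deltas": [{"x":0.13,"y":0.1,"z":2,"ax":-0.002,"ay":0.003,"az":0,"claw":0.6},{"x":0.13,"y":0.1,"z":3,"ax":-0.002,"ay":0.003,"az":0,"claw":0.6},{"x":0.13,"y":0.1,"z":3,"ax":-0.002,"ay":0.003,"az":0,"claw":0.6},{"x":0,"y":0,"z":3,"ax":0,"ay":0,"az":0,"claw":0.6},{"x":0,"y":0,"z":1,"ax":0,"ay":0,"az":0,"claw":0.6},{"x":0,"y":0,"z":0,"ax":0,"ay":0,"az":0,"claw":0.6},{"x":0,"y":0,"z":0,"ax":0,"ay":0,"az":0,"claw":0.6}]}}

```text
time: 23.73
ee_pos: [445.1, -309.9, 22.5]
ee_rot: [0.001, 1.0, 0.002, 0.001]
force: [0.3, -0.9, -0.1]
opening: 0.687
grasp_force: 65.2
```

```bash
python3 st.py
python3 - <<'E'
from h import *
print(tool()[:3,3]);rows(down(445,-311,10,0))
E
```

```text
t 23.7333 q [-0.67  -0.004  1.701 -0.001  1.441  0.897] Ft [0.338 0.944 0.062] Mt [-0.017  0.034  0.001] op 0.687044956454557 65.1944088935852
arb [-108.387 -195.846    2.567]
[ 445.114 -309.896   22.479]
 n 1 v [-0.013  0.109  1.248] w [ 0.003 -0.002  0.003]
```

Call:
{"name": "servo_tool", "arguments": {"deltas": [{"x":0,"y":0,"z":0.7,"ax":0,"ay":0,"az":0,"claw":0.6},{"x":0,"y":0,"z":0.5,"ax":0,"ay":0,"az":0,"claw":0.6},{"x":0,"y":0,"z":0.2,"ax":0,"ay":0,"az":0,"claw":0.6},{"x":0,"y":0,"z":0,"ax":0,"ay":0,"az":0,"claw":0.6},{"x":0,"y":0,"z":0,"ax":0,"ay":0,"az":0,"claw":0.6}]}}

```text
time: 24.15
ee_pos: [444.9, -310.6, 7.6]
ee_rot: [0.001, 1.0, 0.001, 0.001]
force: [0.0, -0.2, -1.1]
opening: 0.684
grasp_force: 65.2
```

Call:
{"name": "servo_tool", "arguments": {"deltas": [{"x":0,"y":0,"z":0.15,"ax":0,"ay":0,"az":0,"claw":0.6},{"x":0,"y":0,"z":0,"ax":0,"ay":0,"az":0,"claw":0.6},{"x":0,"y":0,"z":0,"ax":0,"ay":0,"az":0,"claw":0.6}]}}

```text
time: 24.4
ee_pos: [444.8, -310.5, 5.8]
ee_rot: [0.001, 1.0, 0.001, 0.0]
force: [-0.2, -0.3, -0.7]
opening: 0.685
grasp_force: 65.2
```

Call:
{"name": "servo_tool", "arguments": {"deltas": [{"x":0,"y":0,"z":0.15,"ax":0,"ay":0,"az":0,"claw":0.6},{"x":0,"y":0,"z":0,"ax":0,"ay":0,"az":0,"claw":0.6},{"x":0,"y":0,"z":0,"ax":0,"ay":0,"az":0,"claw":0.6}]}}

```text
time: 24.65
ee_pos: [444.7, -310.5, 4.2]
ee_rot: [0.001, 1.0, 0.001, 0.0]
force: [-0.3, -1.1, -0.9]
opening: 0.686
grasp_force: 65.2
```

Call:
{"name": "servo_tool", "arguments": {"deltas": [{"x":0,"y":0,"z":0.08,"ax":0,"ay":0,"az":0,"claw":0.6},{"x":0,"y":0,"z":0,"ax":0,"ay":0,"az":0,"claw":0.6},{"x":0,"y":0,"z":0,"ax":0,"ay":0,"az":0,"claw":0.76},{"x":0,"y":0,"z":0,"ax":0,"ay":0,"az":0,"claw":0.76},{"x":0,"y":0,"z":0,"ax":0,"ay":0,"az":0,"claw":0.78},{"x":0,"y":0,"z":-0.5,"ax":0,"ay":0,"az":0,"claw":0.78},{"x":0,"y":0,"z":-1.5,"ax":0,"ay":0,"az":0,"claw":0.78},{"x":0,"y":0,"z":-3,"ax":0,"ay":0,"az":0,"claw":0.78},{"x":0,"y":0,"z":-4,"ax":0,"ay":0,"az":0,"claw":0.9},{"x":0,"y":0,"z":-4,"ax":0,"ay":0,"az":0,"claw":1}]}}

```text
time: 25.48
ee_pos: [443.9, -309.7, 134.3]
ee_rot: [0.0, 1.0, 0.001, -0.001]
force: [-0.0, -0.6, 0.8]
opening: 0.996
grasp_force: 0.0
```

Call:
{"name": "servo_tool", "arguments": {"deltas": [{"x":0,"y":0,"z":-4,"ax":0,"ay":0,"az":0,"claw":1},{"x":-2,"y":0,"z":-2,"ax":0,"ay":0,"az":0,"claw":1},{"x":-2,"y":0,"z":0,"ax":0,"ay":0,"az":0,"claw":1},{"x":0,"y":0,"z":0,"ax":0,"ay":0,"az":0,"claw":1},{"x":0,"y":0,"z":0,"ax":0,"ay":0,"az":0,"claw":1}]}}

```text
time: 25.9
ee_pos: [404.4, -310.4, 194.4]
ee_rot: [0.002, 1.0, 0.001, 0.001]
force: [0.7, -0.0, -0.6]
opening: 1.002
grasp_force: 0.0
```

```bash
python3 st.py
python3 - <<'E'
import cv2,numpy as np
from station import *
w=read_camera("wrist");s=read_camera("side")
a=cv2.resize(w,(400,250));b=cv2.resize(s[120:400,180:480],(400,373))
o=np.zeros((373,800,3),np.uint8);o[:250,:400]=a;o[:,400:]=b;cv2.imwrite("pics/end.png",o)
E
```

```text
t 25.9 q [-0.721 -0.16   1.541 -0.001  1.757  0.848] Ft [0.698 0.006 0.577] Mt [ 0.002 -0.011 -0.029] op 1.0020081981790137 0.0
arb [ -56.388 -206.819  171.105]
```

View pics/end.png

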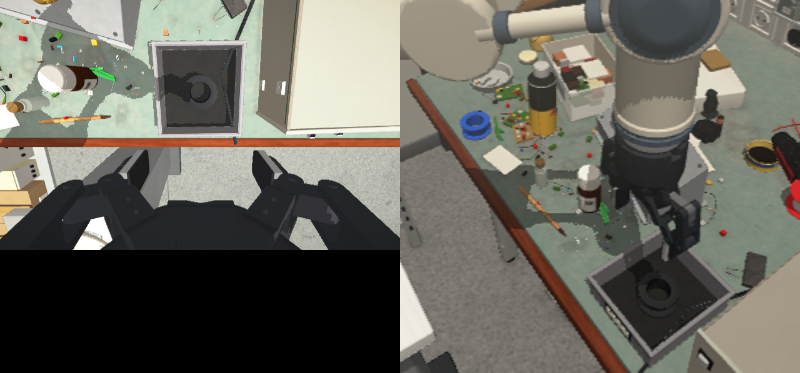

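The reel lies flat in the bin (wrist view about (200,90), side view about (658,290)), and the bystanders have not moved.

```bash
python3 -c "
from station import *
print(job_done())"
```

```text
the job is handed in; nothing more can be done
None
```

The job is done and handed in at about 26 s: the right-arbor nut (left-hand thread) was backed off, its washer put in the steel dish, and the bare reel laid flat in the grey bin; the wound reel was not touched.

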